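Build the sensor test stack on the blue fixture plate

TASK

Build the test stack centred on the blue fixture plate, from the bottom up and in this order: lay the silver carrier frame flat on the plate, stand the gold pin block upright inside the frame's opening so that it rests on the plate, lay the clear quartz window with the orange bezel on top of the pin block, and stand the black weight with the red knob on the window, each centred on what is below it. Set every part down and let go of it before you fetch the next one, never let the fragile quartz window drop, and leave the amber filter, the tweezer rest and the jar where they are.

Things in the scene. Friction and masses are not known exactly. Their poses are not given: they have to be found in the camera images.
- blue_plate: Blue round fixture plate fixed to the table, 84 mm diameter, 6 mm thick, flat top; the target of the stack. Origin: centre of its underside, on the table; z up.
- green_plate: Green round fixture plate fixed to the table, same size as the blue one (84 mm diameter, 6 mm thick); not used. Origin: centre of its underside; z up.
- frame: Silver square MEMS carrier frame, loose, 60 x 60 mm outside, 14 mm high, with a square 40 x 40 mm opening right through it (walls 10 mm wide). About 90 g. Lies flat at the start. Origin: centre of the opening, at the underside; x and y along its sides, z up.
- pin_block: Gold connector pin block, loose, 30 x 30 mm and 44 mm high, black inlay with gold pins level with its flat top. About 150 g. Stands upright at the start. Origin: centre of its underside; x and y along its sides, z up. It fits into the frame's opening with 5 mm to spare on each side when its sides are parallel to those of the opening.
- quartz_window: Clear quartz window in an orange round bezel, loose, 50 mm diameter, 16 mm high in all, flat above and below, fragile. About 50 g. Lies flat at the start. Origin: centre of its underside; z up.
- weight: Hold-down weight, loose: black round foot 46 mm diameter and 12 mm high, with a red round knob 26 mm diameter and 26 mm high upon it (38 mm high in all). About 120 g. Stands upright at the start. Origin: centre of its underside; z up.
- amber_window: Bystander: amber filter in a black round bezel, loose, 50 mm diameter, 16 mm high; not to be moved. Origin: centre of its underside; z up.
- tweezer_rest: Bystander: black ceramic tweezer rest with silver tweezers on it, loose, 60 x 24 mm, 18 mm high (the tweezers, part of it, are 71 mm long along its x); not to be moved. Origin: centre of its underside; z up.
- jar: Bystander: small grey sample jar with a white cap, loose, 36 mm diameter, 40 mm high; not to be moved. Origin: centre of its underside; z up.
Not all that is in view belongs to the job. Leave any brown look-alike of the blue_plate alone.

How it is judged:
On the way, in this order (a step that is already met when the one before it is completed fails the run):
1. silver frame lies centred on the blue plate, released (horizontal distance between frame and blue_plate below 0.012 m and z of frame in the frame of blue_plate between 0.002 and 0.01 m and angle between frame's own z axis and vertical below 0.1 rad and contact force between frame and the fingers below 0.05 N and linear speed of frame below 0.02 m/s), for 0.2 s.
2. gold pin block stands in the frame's opening on the blue plate, released (horizontal distance between frame and blue_plate below 0.012 m and z of frame in the frame of blue_plate between 0.002 and 0.01 m and angle between each of frame, pin_block's own z axis and vertical below 0.1 rad and horizontal distance between pin_block and blue_plate below 0.018 m and z of pin_block in the frame of blue_plate between 0.002 and 0.01 m and horizontal distance between pin_block and frame below 0.01 m and contact force between pin_block and the fingers below 0.05 N and linear speed of pin_block below 0.02 m/s), for 0.2 s.
3. quartz window lies on the pin block, released (horizontal distance between frame and blue_plate below 0.012 m and z of frame in the frame of blue_plate between 0.002 and 0.01 m and angle between each of frame, pin_block, quartz_window's own z axis and vertical below 0.1 rad and horizontal distance between pin_block and blue_plate below 0.018 m and z of pin_block in the frame of blue_plate between 0.002 and 0.01 m and horizontal distance between pin_block and frame below 0.01 m and horizontal distance between quartz_window and pin_block below 0.01 m and z of quartz_window in the frame of pin_block between 0.04 and 0.048 m and contact force between quartz_window and the fingers below 0.05 N and linear speed of quartz_window below 0.02 m/s), for 0.2 s.
4. weight stands on the quartz window, released (horizontal distance between frame and blue_plate below 0.012 m and z of frame in the frame of blue_plate between 0.002 and 0.01 m and angle between each of frame, pin_block, quartz_window, weight's own z axis and vertical below 0.1 rad and horizontal distance between pin_block and blue_plate below 0.018 m and z of pin_block in the frame of blue_plate between 0.002 and 0.01 m and horizontal distance between pin_block and frame below 0.01 m and horizontal distance between quartz_window and pin_block below 0.01 m and z of quartz_window in the frame of pin_block between 0.04 and 0.048 m and horizontal distance between weight and quartz_window below 0.01 m and z of weight in the frame of quartz_window between 0.012 and 0.02 m and contact force between weight and the fingers below 0.05 N and linear speed of weight below 0.02 m/s), for 0.2 s.
At the end, for the whole second after the job is handed in: All released and at rest, level within 0.1 rad, heights within 4 mm: frame on the blue plate, centred within 12 mm; pin block on the plate in its opening (10 mm from the frame's centre, 18 mm from the plate's); window on the block within 10 mm; weight on the window within 10 mm (all of step 4 and contact force between each of frame, pin_block, quartz_window and the fingers below 0.05 N and linear speed of each of frame, pin_block, quartz_window below 0.02 m/s and angular speed of each of frame, pin_block, quartz_window, weight below 0.2 rad/s); the robot touches nothing.
It fails at once if the amber filter was moved more than 20 mm (distance of amber_window from where it was at the start of the episode above 0.02 m).
It fails at once if the tweezer rest was moved more than 20 mm (distance of tweezer_rest from where it was at the start of the episode above 0.02 m).
It fails at once if the jar was moved more than 20 mm (distance of jar from where it was at the start of the episode above 0.02 m).
It fails at once if the quartz window was dropped (moved faster than 0.6 m/s outside the fingers) (linear speed of quartz_window above 0.6 m/s and contact force between quartz_window and the fingers below 0.02 N).
It also fails if it takes over 115 s, if anything falls off the work surface, if the arm or the gripper's body presses on something with over 40 N, if the wrist force passes 120 N, or if a joint passes its speed limit or range.

ROBOT

A 6-joint arm with a two-finger parallel gripper is mounted at the origin on the work surface. World frame = base frame: x ahead of the robot, y to its left, z up, the work surface at z = 0. Lengths are in m, angles in rad, forces in N, time in s.
With the tool pointing down it reaches from about 0.35 to 0.85 m from the base axis. Payload 8.1 kg.
Tool frame: the origin (TCP) lies between the finger pads; the fingertips stand 14 mm ahead of it and the grasp point (between the pads) lies 5 mm behind it (robot.tcp_to_tips is the z of the fingertips in the tool frame, in m); z points along the fingers, y is the line along which they close (so a half turn about z gives the same grasp; the last joint's range is limited). The gripper opens to 93 mm and grips with 3 to 60 N. Pads are 15 mm wide; open, the fingers measure 128 mm over their backs; the gripper's body (75 mm by 188 mm) begins 65 mm behind the grasp point.
Start: joints at [1.144, 0.13, 1.488, -0, 1.523, -0.085], TCP at [0.201, 0.565, 0.233] pointing down, gripper open.
Joint ranges: [-2.96, 2.96], [-0.89, 2.26], [0.02, 2.5], [-1.34, 4.48], [0, 2.73], [-2.66, 2.66]. Speed limits (rad/s): [2.39, 2.39, 2.79, 3.14, 3.14, 3.14].

INTERFACE

Orientations are given as a rotation vector (axis times angle).
In Python, from plant import sensors, read_camera, robot gives the robot as it stands.
- The arm moves only by the tool jog_arm, called after ">>>" in YAML: its name, and indented under it one key for each argument. Schema: {"type":"object","properties":{"steps":{"type":"object","properties":{"aperture":{"type":"array","items":{"type":"number"},"minItems":1,"maxItems":20},"tx":{"type":"array","items":{"type":"number"},"minItems":1,"maxItems":20},"ty":{"type":"array","items":{"type":"number"},"minItems":1,"maxItems":20},"tz":{"type":"array","items":{"type":"number"},"minItems":1,"maxItems":20},"turn":{"type":"array","items":{"type":"number"},"minItems":1,"maxItems":20}},"additionalProperties":false,"required":["aperture","tx","ty","tz","turn"]},"grip_force":{"type":"number"},"only":{"type":"string"},"quiet":{"type":"boolean"},"lines":{"type":"string"}},"required":["steps"],"additionalProperties":false}. steps is an object with one list for each field, all of the same length, 1 to 20, a row being the entries at one place: aperture (the finger opening in m), tx, ty, tz (the shift in fractions of the full range, 1 being 0.2 m), turn (a turn about the tool's z in shares of 2 pi rad (1.0 is 2 pi rad)); each row shifts and turns the commanded pose from where the row before left it, along the tool's axes as they then stand; what a row does not reach is not made up. A row lasts 1/10 s, in which the tool goes at most 0.05 m and 0.15 rad, less where a joint would pass 70% of its speed; a pose out of reach is approached as far as the arm can. The fingers move at their own pace and stop on an object; grip_force is the grip in N (left out, the last holds). Time passes only in rows, so rows that do not move let the fingers close. The tool returns the time, the measured TCP pose, the force, the opening and the grip force at its end. only (a regular expression) keeps the lines of the reply that match it, lines (a string "A,B") keeps lines A to B, and quiet returns only ok. A shift or turn number past 1, either way, is cut back to 1. Input that does not fit is refused with a message, and nothing moves.
- sensors.read_state(): the state, without advancing time (a new reading comes with each control period).
- read_camera(name): name is "scene" or "top"; returns a dict with "image" (480x640x3 uint8, red, green, blue), "depth" (480x640 float32, m along the optical axis (not along the pixel's ray), 0 where there is no reading), "fx", "fy", "cx", "cy" (pixels), "R" (3x3) and "t" (3): a world point X has camera coordinates R X + t. Camera axes: x right, y down, z forward; pixel columns grow to the right and rows downward; lengths in m; the calibration is good to about 2 mm. A picture is of the moment at which its call begins.
- robot.close_job(): hands the job in; it is judged then, once.
The state is a dict: "t": time; "q": joint angles; "dq": joint speeds; "joint_torque": joint torques, N m; "tool_pos": TCP position; "orientation": TCP orientation; "force": force on the tool from outside, world axes, zero at the start; "wrist_torque": the same for the moment, N m; "opening": finger opening in m; "gripper_force": force on a finger pad.
Only numpy, scipy, OpenCV 4.12 (cv2) and the standard library are available. Lean on these libraries where they do the work, as an engineer would, in place of code of your own. Each camera call takes 0.05 s, during which the arm holds its last target. There are 200 camera calls.

## Working session

There is one attempt and no reset: what is moved stays moved. The work goes in short steps, Python scripts to look and compute and a tool call to move; the robot and the scene stay as the last step left them, time stands still between calls to the robot, and variables do not carry over. Pictures are saved under pics/ and viewed, at most 14 in all, crops included, and the job is handed in when it is done.

```bash
mkdir -p pics; ls; python3 - <<'E'
from plant import sensors, read_camera, robot
import cv2,numpy as np
for n in("top","scene"):
    c=read_camera(n);cv2.imwrite(f"pics/{n}0.png",c["image"][:,:,::-1]);np.savez(f"{n}0.npz",**c)
    print(n,c["fx"],c["cx"],c["cy"],c["R"].round(3).tolist(),c["t"].round(3))
s=sensors.read_state();print(s)
E
```

```text
pics
top 527.8796124305385 325.59589185755857 236.87454049368588 [[0.022, -1.0, 0.003], [-0.984, -0.022, -0.178], [0.178, 0.001, -0.984]] [1.000e-03 4.590e-01 1.011e+00]
scene 459.4436498875975 322.65326372455496 236.9943581222419 [[-0.562, 0.827, 0.011], [0.454, 0.32, -0.831], [-0.691, -0.462, -0.556]] [ 0.244 -0.193  1.319]
{'t': 0.1, 'q': array([ 1.14361071e+00,  1.31054917e-01,  1.48919262e+00, -1.52565379e-05,
        1.52295790e+00, -8.54036832e-02]), 'dq': array([-1.18669495e-03, -1.61772228e-03, -2.17801370e-03,  2.24536109e-04,
       -1.31986630e-03,  3.93404846e-05]), 'joint_torque': array([ 1.36354563e-03, -5.61342931e+01, -4.93095195e+01,  7.69932009e-02,
        2.93748861e-02,  1.13570763e-05]), 'tool_pos': array([0.20088498, 0.5648583 , 0.23169844]), 'orientation': array([-5.34192188e-01, -3.09544198e+00,  2.45637224e-03]), 'force': array([-0.09232861,  0.3659125 ,  0.03930344]), 'wrist_torque': array([ 0.0082828 , -0.00123596, -0.00522457]), 'gripper_force': 0.0, 'opening': 0.0932071327833067}
```

View pics/top0.png

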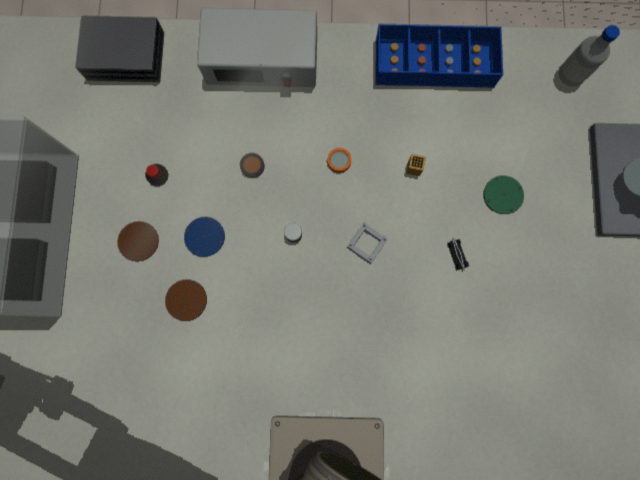

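View pics/scene0.png

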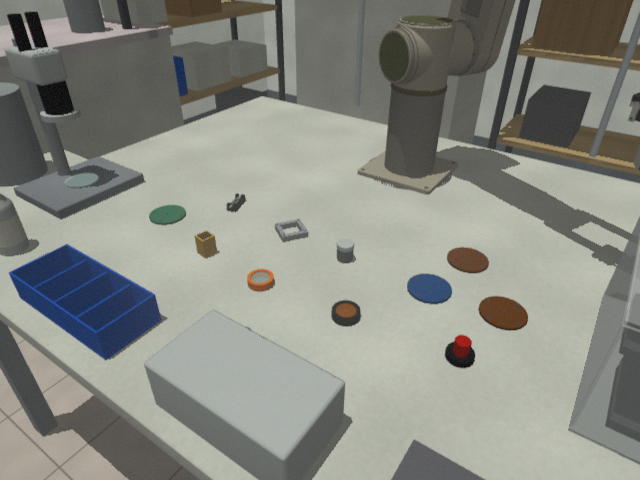

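The top view shows the blue plate at (204,237), the frame at (367,243), the pin block at (416,164), the quartz window with orange bezel at (339,160) and the weight with red knob at (155,173). The ones to leave alone are the brown discs (138,241) and (186,300), the amber filter in its black bezel (252,165), the jar (292,233), the tweezers (458,254) and the green plate (503,195). The scene view agrees: blue plate (430,289), frame (291,230), block (205,244), window (261,280), weight (461,350).

There are two pairs to tell apart. For the window I take the orange bezel with clear glass at (339,160), not the black bezel with amber glass at (252,165). For the plate I take the blue disc at (204,237), not the brown ones.

```bash
cat > h.py <<'E'
import numpy as np,cv2
from plant import sensors, read_camera, robot
def ray(c,uv,z):
    uv=np.atleast_2d(np.asarray(uv,float)); R,t=c["R"],c["t"]
    o=-R.T@t; d=np.c_[(uv[:,0]-c["cx"])/c["fx"],(uv[:,1]-c["cy"])/c["fy"],np.ones(len(uv))]@R
    return (o+d*((z-o[2])/d[:,2])[:,None])[:,:2]
def mask(c,lo,hi):
    return cv2.inRange(cv2.cvtColor(c["image"],cv2.COLOR_RGB2HSV),lo,hi)
def height(c):
    v,u=np.mgrid[:480,:640];d=c["depth"]
    P=np.stack([(u-c["cx"])/c["fx"]*d,(v-c["cy"])/c["fy"]*d,d],-1)
    W=(P-c["t"])@c["R"]; W[d==0]=np.nan; return W
def blob(m,uv,r=45):
    w=np.zeros_like(m);cv2.circle(w,uv,r,255,-1)
    return max(cv2.findContours(m&w,cv2.RETR_EXTERNAL,cv2.CHAIN_APPROX_NONE)[0],key=cv2.contourArea)
E
python3 - <<'E'
from h import *
out=[]
for n,pos in (("top",dict(blue=(204,237),win=(339,160),blk=(416,164),red=(155,173),frame=(367,243))),("scene",dict(blue=(430,289),win=(261,280),blk=(205,244),red=(461,345),frame=(291,230)))):
    c=dict(np.load(n+"0.npz")); W=height(c)
    M=dict(blue=(mask(c,(100,120,40),(130,255,255)),.006),win=(mask(c,(3,140,100),(16,255,255)),.016),
      red=(mask(c,(0,150,60),(3,255,255))|mask(c,(172,150,60),(180,255,255)),.038))
    for k,(m,z) in M.items():
        b=blob(m,pos[k]); p=ray(c,b[:,0,:]+0.0,z); e=cv2.minEnclosingCircle(p.astype(np.float32)); 
        f=cv2.fitEllipse(b); print(n,k,"encl",np.round(e[0],4),round(e[1],4),"ellipse ctr",f[0],ray(c,f[0],z).round(4), "h",round(float(np.nanmedian(W[b[:,0,1],b[:,0,0],2])),4))
    for k,z,lo in (("frame",.014,.009),("blk",.044,.039)):
        m=((W[:,:,2]>lo)&(W[:,:,2]<z+.006)).astype(np.uint8)*255
        b=blob(m,pos[k],40); p=ray(c,b[:,0,:]+0.0,z); r=cv2.minAreaRect((p*1000).astype(np.float32)); print(n,k,r, "area px",cv2.contourArea(b))
    for k,u in pos.items():
        x,y=u; q=W[y-15:y+16,x-15:x+16]; print(k,"hmax",np.nanpercentile(q[...,2],98).round(4), "tablez",np.nanpercentile(q[...,2],5).round(4))
    x0,y0={"top":(230,60),"scene":(150,180)}[n]
    im=c["image"][y0:y0+225,x0:x0+300] if n=="scene" else c["image"][130:280,130:430]
    out.append(im)
q=cv2.resize(np.vstack(out),None,fx=2,fy=1.6 if 0 else 1.6)
im=cv2.resize(out[0],None,fx=2.66,fy=2.66,interpolation=cv2.INTER_CUBIC)
cv2.imwrite("pics/crop1.png",im[:,:,::-1])
E
```

```text
top blue encl [0.4601 0.2624] 0.0404 ellipse ctr (203.95132446289062, 236.70620727539062) [[0.4596 0.2622]] h 0.0064
top win encl [ 0.6294 -0.013 ] 0.0254 ellipse ctr (338.9594421386719, 159.10479736328125) [[ 0.6295 -0.0127]] h 0.0161
top red encl [0.5893 0.3694] 0.0126 ellipse ctr (151.970947265625, 170.3745880126953) [[0.5892 0.3695]] h 0.0377
top frame ((454.5391540527344, -72.76493835449219), (59.8780403137207, 61.08173370361328), 56.35752868652344) area px 811.0
top blk ((617.5504760742188, -170.83042907714844), (30.06297492980957, 32.327362060546875), 80.33433532714844) area px 194.0
blue hmax 0.011 tablez 0.0032
win hmax 0.0191 tablez -0.0018
blk hmax 0.0474 tablez -0.0023
red hmax 0.0406 tablez -0.0022
frame hmax 0.0179 tablez -0.0021
scene blue encl [0.4604 0.2639] 0.0412 ellipse ctr (429.8083190917969, 288.0302429199219) [[0.4618 0.2649]] h 0.0076
scene win encl [ 0.6348 -0.0072] 0.0326 ellipse ctr (259.484619140625, 278.91705322265625) [[ 0.6352 -0.0092]] h 0.016
scene red encl [0.6015 0.3733] 0.0239 ellipse ctr (461.5342712402344, 346.3121643066406) [[0.6021 0.3727]] h 0.0301
scene frame ((456.1083679199219, -71.4491958618164), (70.65772247314453, 63.402652740478516), 56.436187744140625) area px 419.5
scene blk ((618.8745727539062, -168.65455627441406), (39.856422424316406, 33.904258728027344), 81.39908599853516) area px 144.5
blue hmax 0.0095 tablez 0.0016
win hmax 0.0185 tablez 0.0001
blk hmax 0.0463 tablez 0.0001
red hmax 0.0407 tablez 0.0006
frame hmax 0.0172 tablez 0.0003
```

View pics/crop1.png

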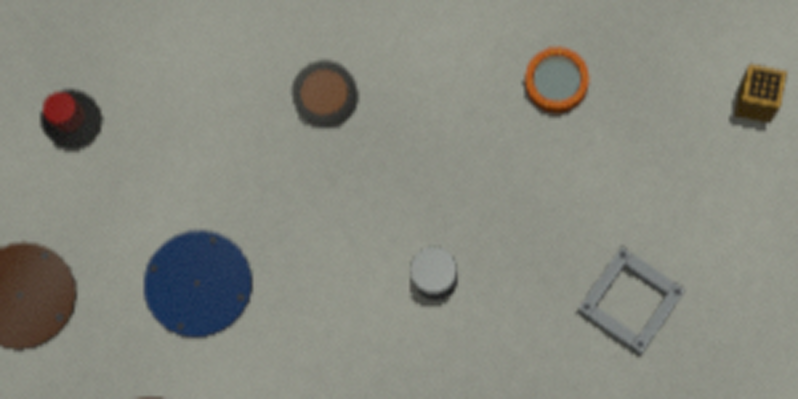

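The crop confirms the picks: the orange bezel with clear glass at (557,80) is the window, and the solid blue disc at (198,284) is the plate. Measured sizes (radius 25, 12.6 and 41 mm, frame 60x61, block 30x32) and heights match the given ones.

```bash
cat > go.py <<'E'
# go.py x y z yawdeg : turn first, then translate (tool axes after the turn); z = TCP height
import sys
from h import *
from scipy.spatial.transform import Rotation as Ro
x,y,z,w=map(float,sys.argv[1:5]); s=sensors.read_state(); R=Ro.from_rotvec(s["orientation"]).as_matrix()
yaw=np.degrees(np.arctan2(R[1,1],R[0,1])); d=(yaw-w+90)%180-90; th=np.radians(d)
R2=R@Ro.from_rotvec([0,0,th]).as_matrix(); D=R2.T@(np.array([x,y,z])-s["tool_pos"])
print("t",s["t"],"tcp",s["tool_pos"].round(4),"yaw",yaw.round(2),"tilt z",R[:,2].round(4),"q1,q6",s["q"][[0,5]].round(2))
print("turn",th.round(4),"then tool d",D.round(4),"norm",np.linalg.norm(D[:2]).round(3),"open",s["opening"].round(4))
E
python3 go.py 0.4545 -0.0728 0.16 56.4
```

```text
t 0.1 tcp [0.2009 0.5649 0.2317] yaw 70.42 tilt z [-7.0e-04 -1.5e-03 -1.0e+00] q1,q6 [ 1.14 -0.09]Traceback (most recent call last):
  File "go.py", line 9, in <module>
    print("turn",th.round(4),"then tool d",D.round(4),"norm",np.linalg.norm(D[:2]).round(3),"open",s["opening"].round(4))
                                                                                                   ^^^^^^^^^^^^^^^^^^
AttributeError: 'float' object has no attribute 'round'
```

```bash
sed -i 's/s\["opening"\].round(4)/round(s["opening"],4)/' go.py; python3 go.py 0.4545 -0.0728 0.16 56.4
```

```text
t 0.1 tcp [0.2009 0.5649 0.2317] yaw 70.42 tilt z [-7.0e-04 -1.5e-03 -1.0e+00] q1,q6 [ 1.14 -0.09]
turn 0.2446 then tool d [-0.5641 -0.3907  0.0725] norm 0.686 open 0.0932
```

Careful with the scale: shifts go in shares of 0.2 m and turns go in shares of 2 pi rad. That gives: -0.0332 m is -0.166, -0.023 m is -0.115, 0.122 rad is 0.0194.

>>> jog_arm:
  steps: {"aperture":[0.093, 0.093, 0.093, 0.093, 0.093, 0.093, 0.093, 0.093, 0.093, 0.093, 0.093, 0.093, 0.093, 0.093, 0.093, 0.093, 0.093, 0.093, 0.093], "tx":[0, 0, -0.166, -0.166, -0.166, -0.166, -0.166, -0.166, -0.166, -0.166, -0.166, -0.166, -0.166, -0.166, -0.166, -0.166, -0.166, -0.166, -0.166], "ty":[0, 0, -0.115, -0.115, -0.115, -0.115, -0.115, -0.115, -0.115, -0.115, -0.115, -0.115, -0.115, -0.115, -0.115, -0.115, -0.115, -0.115, -0.115], "tz":[0, 0, 0.01, 0.01, 0.01, 0.01, 0.01, 0.01, 0.01, 0.01, 0.01, 0.01, 0.01, 0.01, 0.01, 0.01, 0.01, 0.01, 0.01], "turn":[0.0194, 0.0194, 0, 0, 0, 0, 0, 0, 0, 0, 0, 0, 0, 0, 0, 0, 0, 0, 0]}
  grip_force: 15

```text
t: 2.0
tool_pos: [0.4553, -0.0742, 0.1983]
orientation: [-0.907, -3.007, -0.0]
force: [1.1, 1.2, -0.1]
opening: 0.0932
gripper_force: 0.0
```

```bash
python3 go.py 0.4545 -0.0728 0.018 56.4
```

```text
t 2.0 tcp [ 0.4553 -0.0742  0.1983] yaw 56.42 tilt z [-2.e-04  2.e-04 -1.e+00] q1,q6 [-0.27 -1.26]
turn 0.0003 then tool d [0.0014 0.0007 0.1803] norm 0.002 open 0.0932
```

Converted, 0.04 m is 0.2, 0.035 m is 0.175.

>>> jog_arm:
  steps: {"aperture":[0.093, 0.093, 0.093, 0.093, 0.093, 0.093, 0.093, 0.093], "tx":[0, 0.005, 0, 0, 0, 0, 0, 0], "ty":[0, 0.0025, 0, 0, 0, 0, 0, 0], "tz":[0, 0.15, 0.2, 0.2, 0.175, 0.1, 0.075, 0], "turn":[0, 0, 0, 0, 0, 0, 0, 0]}

```text
t: 2.8
tool_pos: [0.4521, -0.0703, 0.0161]
orientation: [-0.905, -3.003, -0.0]
force: [-0.3, 0.4, 0.2]
opening: 0.0931
gripper_force: 0.0
```

```bash
python3 go.py 0.4545 -0.0728 0.018 56.4
```

```text
t 2.8 tcp [ 0.4521 -0.0703  0.0161] yaw 56.46 tilt z [-0.0051  0.0016 -1.    ] q1,q6 [-0.27 -1.25]
turn 0.001 then tool d [-0.0034 -0.0008 -0.002 ] norm 0.003 open 0.0931
```

Converted, -0.002 m is -0.01, -0.001 m is -0.005.

>>> jog_arm:
  steps: {"aperture":[0.093, 0.093, 0.093], "tx":[-0.01, 0, 0], "ty":[-0.004, 0, 0], "tz":[-0.005, 0, 0], "turn":[0, 0, 0]}

```text
t: 3.1
tool_pos: [0.457, -0.0736, 0.021]
orientation: [0.906, 3.006, 0.0]
force: [-0.1, 0.7, -0.0]
opening: 0.0931
gripper_force: 0.0
```

```bash
python3 go.py 0.4545 -0.0728 0.018 56.4
```

```text
t 3.1 tcp [ 0.457  -0.0736  0.021 ] yaw 56.43 tilt z [ 2.3e-03 -6.0e-04 -1.0e+00] q1,q6 [-0.27 -1.26]
turn 0.0006 then tool d [ 0.0025 -0.0007  0.003 ] norm 0.003 open 0.0931
```

>>> jog_arm:
  steps: {"aperture":[0.093, 0.093, 0.093, 0.093, 0.093], "tx":[0, 0, 0, 0, 0], "ty":[0, 0, 0, 0, 0], "tz":[0, 0, 0, 0, 0], "turn":[0, 0, 0, 0, 0]}

```text
t: 3.6
tool_pos: [0.4559, -0.0734, 0.0196]
orientation: [-0.907, -3.008, 0.0]
force: [-0.1, -0.0, -0.3]
opening: 0.0932
gripper_force: 0.0
```

```bash
python3 go.py 0.4545 -0.0728 0.018 56.4
```

```text
t 3.6 tcp [ 0.4559 -0.0734  0.0196] yaw 56.43 tilt z [-1.e-04 -0.e+00 -1.e+00] q1,q6 [-0.27 -1.26]
turn 0.0006 then tool d [ 0.0014 -0.0003  0.0016] norm 0.001 open 0.0932
```

Settled. I'll lower slightly and grip.

Converted, 0.001 m is 0.005.

>>> jog_arm:
  steps: {"aperture":[0.093, 0.06, 0.05, 0.05, 0.05, 0.05, 0.05, 0.05, 0.05, 0.05], "tx":[0.005, 0, 0, 0, 0, 0, 0, 0, 0, 0], "ty":[0, 0, 0, 0, 0, 0, 0, 0, 0, 0], "tz":[0.005, 0, 0, 0, 0, 0, 0, 0, 0, 0], "turn":[0, 0, 0, 0, 0, 0, 0, 0, 0, 0]}
  grip_force: 20

```text
t: 4.6
tool_pos: [0.4551, -0.0729, 0.0187]
orientation: [0.907, 3.008, -0.0]
force: [0.0, -1.0, 0.2]
opening: 0.0598
gripper_force: 20.0
```

```bash
python3 go.py 0.4545 -0.0728 0.018 56.4
```

```text
t 4.6 tcp [ 0.4551 -0.0729  0.0187] yaw 56.44 tilt z [-0.e+00 -1.e-04 -1.e+00] q1,q6 [-0.27 -1.25]
turn 0.0006 then tool d [ 0.0005 -0.0003  0.0007] norm 0.001 open 0.0598
```

Converted, -0.03 m is -0.15, -0.025 m is -0.125.

>>> jog_arm:
  steps: {"aperture":[0.05, 0.05, 0.05, 0.05, 0.05, 0.05, 0.05, 0.05], "tx":[0, 0, 0, 0, 0, 0, 0, 0], "ty":[0, 0, 0, 0, 0, 0, 0, 0], "tz":[-0.05, -0.125, -0.15, -0.15, -0.1, 0, 0, 0], "turn":[0, 0, 0, 0, 0, 0, 0, 0]}

```text
t: 5.4
tool_pos: [0.454, -0.0725, 0.1321]
orientation: [-0.906, -3.006, 0.0]
force: [0.3, 0.8, -1.8]
opening: 0.0595
gripper_force: 20.0
```

```bash
python3 go.py 0.46 0.2625 0.12 56.4
```

```text
t 5.4 tcp [ 0.454  -0.0725  0.1321] yaw 56.44 tilt z [-2.3e-03  7.0e-04 -1.0e+00] q1,q6 [-0.27 -1.25]
turn 0.0007 then tool d [0.1804 0.2823 0.0123] norm 0.335 open 0.0595
```

Converted, 0.031 m is 0.155, 0.028 m is 0.14.

>>> jog_arm:
  steps: {"aperture":[0.05, 0.05, 0.05, 0.05, 0.05, 0.05, 0.05, 0.05, 0.05, 0.05, 0.05, 0.05, 0.05, 0.05, 0.05, 0.05, 0.05], "tx":[0.04, 0.09, 0.1, 0.1, 0.1, 0.1, 0.1, 0.1, 0.08, 0.06, 0.03, 0, 0, 0, 0, 0, 0], "ty":[0.06, 0.14, 0.155, 0.155, 0.155, 0.155, 0.155, 0.155, 0.13, 0.1, 0.05, 0, 0, 0, 0, 0, 0], "tz":[0, 0, 0, 0, 0, 0, 0, 0, 0, 0, 0, 0, 0, 0, 0, 0, 0], "turn":[0, 0, 0, 0, 0, 0, 0, 0, 0, 0, 0, 0, 0, 0, 0, 0, 0]}

```text
t: 7.1
tool_pos: [0.4612, 0.2613, 0.1338]
orientation: [0.908, 3.007, 0.0]
force: [0.8, 0.1, -0.1]
opening: 0.0596
gripper_force: 20.0
```

```bash
python3 go.py 0.46 0.2625 0.05 56.4
```

```text
t 7.1 tcp [0.4612 0.2613 0.1338] yaw 56.39 tilt z [ 3.e-04  1.e-04 -1.e+00] q1,q6 [ 0.42 -0.57]
turn -0.0002 then tool d [0.0017 0.0003 0.0838] norm 0.002 open 0.0596
```

Converted, 0.025 m is 0.125, 0.02 m is 0.1.

>>> jog_arm:
  steps: {"aperture":[0.05, 0.05, 0.05, 0.05, 0.05, 0.05, 0.05, 0.05, 0.05, 0.05, 0.05, 0.05], "tx":[0.0075, 0, 0, 0, 0, 0, 0, 0, 0, 0, 0, 0], "ty":[0, 0, 0, 0, 0, 0, 0, 0, 0, 0, 0, 0], "tz":[0.075, 0.125, 0.125, 0.1, 0.05, 0.025, 0, 0, 0, 0, 0, 0], "turn":[0, 0, 0, 0, 0, 0, 0, 0, 0, 0, 0, 0]}

```text
t: 8.3
tool_pos: [0.4599, 0.2626, 0.034]
orientation: [0.907, 3.007, 0.001]
force: [0.6, -0.0, -1.0]
opening: 0.0598
gripper_force: 20.0
```

```bash
python3 go.py 0.46 0.2625 0.0255 56.4
```

```text
t 8.3 tcp [0.4599 0.2626 0.034 ] yaw 56.44 tilt z [ 5.e-04  2.e-04 -1.e+00] q1,q6 [ 0.42 -0.56]
turn 0.0006 then tool d [-0.0001 -0.0001  0.0085] norm 0.0 open 0.0598
```

Converted, 0.004 m is 0.02, 0.003 m is 0.015.

>>> jog_arm:
  steps: {"aperture":[0.05, 0.05, 0.05, 0.05, 0.05, 0.05, 0.05, 0.05], "tx":[0, 0, 0, 0, 0, 0, 0, 0], "ty":[0, 0, 0, 0, 0, 0, 0, 0], "tz":[0.02, 0.015, 0.005, 0.005, 0.0025, 0, 0, 0], "turn":[0, 0, 0, 0, 0, 0, 0, 0]}

```text
t: 9.1
tool_pos: [0.4596, 0.2625, 0.0247]
orientation: [-0.907, -3.007, 0.001]
force: [-5.0, -1.5, 6.6]
opening: 0.06
gripper_force: 20.0
```

```bash
python3 go.py 0.46 0.2625 0.0255 56.4
```

```text
t 9.1 tcp [0.4596 0.2625 0.0247] yaw 56.44 tilt z [-5.e-04 -3.e-04 -1.e+00] q1,q6 [ 0.42 -0.56]
turn 0.0007 then tool d [-0.0004  0.0003 -0.0008] norm 0.0 open 0.06
```

Contact is felt at the expected height, so I'll release, rise and look.

Converted, -0.04 m is -0.2, -0.03 m is -0.15.

>>> jog_arm:
  steps: {"aperture":[0.07, 0.093, 0.093, 0.093, 0.093, 0.093, 0.093, 0.093, 0.093, 0.093, 0.093], "tx":[0, 0, 0, 0, 0, 0, 0, 0, 0, 0, 0], "ty":[0, 0, 0, 0, 0, 0, 0, 0, 0, 0, 0], "tz":[0, 0, 0, 0, 0, 0, -0.05, -0.15, -0.2, -0.2, -0.1], "turn":[0, 0, 0, 0, 0, 0, 0, 0, 0, 0, 0]}

```text
t: 10.2
tool_pos: [0.4614, 0.2634, 0.1693]
orientation: [0.906, 3.003, 0.006]
force: [-0.1, -0.2, -0.1]
opening: 0.0929
gripper_force: 0.0
```

```bash
python3 go.py 0.6176 -0.1708 0.17 80.3
```

```text
t 10.2 tcp [0.4614 0.2634 0.1693] yaw 56.44 tilt z [ 0.0055  0.0025 -1.    ] q1,q6 [ 0.42 -0.56]
turn -0.4164 then tool d [-0.2271 -0.4016 -0.0009] norm 0.461 open 0.0929
```

Converted, -0.0354 m is -0.177, -0.0318 m is -0.159, -0.139 rad is -0.0221.

>>> jog_arm:
  steps: {"aperture":[0.093, 0.093, 0.093, 0.093, 0.093, 0.093, 0.093, 0.093, 0.093, 0.093, 0.093, 0.093, 0.093, 0.093, 0.093, 0.093, 0.093, 0.093, 0.093, 0.093], "tx":[0, 0, 0, -0.05, -0.09, -0.1, -0.1, -0.1, -0.1, -0.1, -0.1, -0.1, -0.1, -0.08, -0.07, -0.04, 0, 0, 0, 0], "ty":[0, 0, 0, -0.0885, -0.159, -0.177, -0.177, -0.177, -0.177, -0.177, -0.177, -0.177, -0.177, -0.1415, -0.124, -0.071, 0, 0, 0, 0], "tz":[0, 0, 0, 0, 0, 0, 0, 0, 0, 0, 0, 0, 0, 0, 0, 0, 0, 0, 0, 0], "turn":[-0.0221, -0.0221, -0.0221, 0, 0, 0, 0, 0, 0, 0, 0, 0, 0, 0, 0, 0, 0, 0, 0, 0]}

```text
t: 12.2
tool_pos: [0.6152, -0.1684, 0.1643]
orientation: [-0.263, -3.131, -0.0]
force: [-0.4, -0.8, 0.7]
opening: 0.0934
gripper_force: 0.0
```

```bash
cat > fr.py <<'E'
from h import *
c=read_camera("top");W=height(c)
hm=((W[:,:,2]>.0145)&(W[:,:,2]<.027)).astype(np.uint8)*255
b=blob(hm,(203,234),38);p=ray(c,b[:,0,:]+0.,.020)*1000;print(cv2.minAreaRect(p.astype(np.float32)))
cv2.imwrite("pics/fr%d.png"%(sensors.read_state()["t"]*10),cv2.resize(c["image"][140:290,120:320],None,fx=3,fy=3)[:,:,::-1])
E
python3 fr.py; ls pics; python3 go.py 0.6176 -0.1708 0.17 80.3
```

```text
((460.2566833496094, 263.3052673339844), (61.6134147644043, 59.93063735961914), 56.24462127685547)
crop1.png
fr122.png
scene0.png
top0.png
t 12.25 tcp [ 0.6152 -0.1686  0.1643] yaw 80.41 tilt z [ 0.e+00  1.e-04 -1.e+00] q1,q6 [-0.35 -1.75]
turn 0.0019 then tool d [-0.0027 -0.0018 -0.0057] norm 0.003 open 0.093
```

Converted, 0.035 m is 0.175, 0.03 m is 0.15.

>>> jog_arm:
  steps: {"aperture":[0.093, 0.093, 0.093, 0.093, 0.093, 0.093, 0.093, 0.093, 0.093, 0.093, 0.093, 0.093], "tx":[-0.0135, 0, 0, 0, 0, 0, 0, 0, 0, 0, 0, 0], "ty":[-0.009, 0, 0, 0, 0, 0, 0, 0, 0, 0, 0, 0], "tz":[0.1, 0.15, 0.175, 0.125, 0.06, 0.035, 0, 0, 0, 0, 0, 0], "turn":[0, 0, 0, 0, 0, 0, 0, 0, 0, 0, 0, 0]}

```text
t: 13.45
tool_pos: [0.6179, -0.1721, 0.0355]
orientation: [0.265, 3.13, -0.0]
force: [0.2, -0.1, 0.9]
opening: 0.093
gripper_force: 0.0
```

```bash
python3 go.py 0.6176 -0.1708 0.034 80.3
```

```text
t 13.45 tcp [ 0.6179 -0.1721  0.0355] yaw 80.32 tilt z [ 5.e-04 -2.e-04 -1.e+00] q1,q6 [-0.35 -1.75]
turn 0.0004 then tool d [0.0005 0.0012 0.0015] norm 0.001 open 0.093
```

View pics/fr122.png

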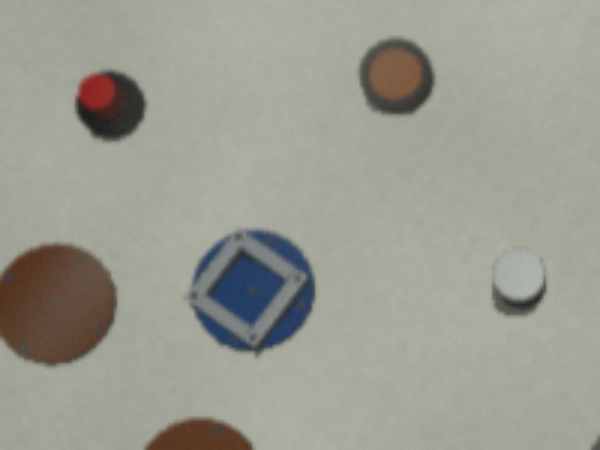

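The picture shows the frame lying flat and centred on the blue plate at about (250,290), with the plate's centre dot in the middle of the opening. Next I'll grip the block.

Converted, 0.001 m is 0.005.

>>> jog_arm:
  steps: {"aperture":[0.06, 0.02, 0.02, 0.02, 0.02, 0.02, 0.02, 0.02, 0.02, 0.02, 0.02, 0.02], "tx":[0, 0, 0, 0, 0, 0, 0, 0, 0, 0, 0, 0], "ty":[0.005, 0, 0, 0, 0, 0, 0, 0, 0, 0, 0, 0], "tz":[0.005, 0, 0, 0, 0, 0, 0, 0, 0, 0, 0, 0], "turn":[0, 0, 0, 0, 0, 0, 0, 0, 0, 0, 0, 0]}
  grip_force: 25

```text
t: 14.65
tool_pos: [0.6179, -0.1711, 0.0341]
orientation: [0.265, 3.13, -0.0]
force: [0.7, -0.6, 0.6]
opening: 0.0298
gripper_force: 25.0
```

```bash
python3 go.py 0.6176 -0.1708 0.034 80.3
```

```text
t 14.65 tcp [ 0.6179 -0.1711  0.0341] yaw 80.33 tilt z [ 1.e-04 -2.e-04 -1.e+00] q1,q6 [-0.35 -1.75]
turn 0.0005 then tool d [0.0003 0.0003 0.0001] norm 0.0 open 0.0298
```

Converted, -0.035 m is -0.175, -0.03 m is -0.15, 0.12 rad is 0.0191.

>>> jog_arm:
  steps: {"aperture":[0.02, 0.02, 0.02, 0.02, 0.02, 0.02, 0.02, 0.02, 0.02, 0.02], "tx":[0, 0, 0, 0, 0, 0, 0, 0, 0, 0], "ty":[0, 0, 0, 0, 0, 0, 0, 0, 0, 0], "tz":[-0.05, -0.125, -0.175, -0.15, -0.1, 0, 0, 0, 0, 0], "turn":[0, 0, 0, 0, 0, 0.0159, 0.0191, 0.0191, 0.0124, 0]}

```text
t: 15.65
tool_pos: [0.6177, -0.1708, 0.1545]
orientation: [-0.91, -3.007, -0.0]
force: [0.0, 0.0, -2.8]
opening: 0.0299
gripper_force: 25.0
```

```bash
python3 go.py 0.4603 0.2633 0.155 56.3
```

```text
t 15.65 tcp [ 0.6177 -0.1708  0.1545] yaw 56.32 tilt z [-1.e-04  2.e-04 -1.e+00] q1,q6 [-0.35 -1.33]
turn 0.0003 then tool d [ 0.3718  0.2738 -0.0004] norm 0.462 open 0.0299
```

Converted, 0.03 m is 0.15, 0.026 m is 0.13.

>>> jog_arm:
  steps: {"aperture":[0.02, 0.02, 0.02, 0.02, 0.02, 0.02, 0.02, 0.02, 0.02, 0.02, 0.02, 0.02, 0.02, 0.02, 0.02, 0.02, 0.02, 0.02, 0.02, 0.02], "tx":[0.059, 0.12, 0.15, 0.15, 0.15, 0.15, 0.15, 0.15, 0.15, 0.15, 0.15, 0.13, 0.1, 0.07, 0.03, 0, 0, 0, 0, 0], "ty":[0.044, 0.088, 0.1105, 0.1105, 0.1105, 0.1105, 0.1105, 0.1105, 0.1105, 0.1105, 0.1105, 0.0955, 0.0735, 0.0515, 0.022, 0, 0, 0, 0, 0], "tz":[0, 0, 0, 0, 0, 0, 0, 0, 0, 0, 0, 0, 0, 0, 0, 0, 0, 0, 0, 0], "turn":[0, 0, 0, 0, 0, 0, 0, 0, 0, 0, 0, 0, 0, 0, 0, 0, 0, 0, 0, 0]}

```text
t: 17.65
tool_pos: [0.4601, 0.2623, 0.1541]
orientation: [0.91, 3.007, -0.0]
force: [-0.1, -0.3, -1.6]
opening: 0.0299
gripper_force: 25.0
```

```bash
python3 go.py 0.4603 0.2633 0.07 56.3
```

```text
t 17.65 tcp [0.4601 0.2623 0.1541] yaw 56.33 tilt z [-0.e+00 -1.e-04 -1.e+00] q1,q6 [ 0.42 -0.56]
turn 0.0005 then tool d [0.0004 0.001  0.0841] norm 0.001 open 0.0299
```

Descend to 6 mm above the frame top (TCP 0.060), settle and check the alignment.

Converted, 0.03 m is 0.15, 0.025 m is 0.125.

>>> jog_arm:
  steps: {"aperture":[0.02, 0.02, 0.02, 0.02, 0.02, 0.02, 0.02, 0.02, 0.02, 0.02, 0.02], "tx":[0.002, 0, 0, 0, 0, 0, 0, 0, 0, 0, 0], "ty":[0.005, 0, 0, 0, 0, 0, 0, 0, 0, 0, 0], "tz":[0.075, 0.15, 0.125, 0.075, 0.045, 0, 0, 0, 0, 0, 0], "turn":[0, 0, 0, 0, 0, 0, 0, 0, 0, 0, 0]}

```text
t: 18.75
tool_pos: [0.4604, 0.2641, 0.0606]
orientation: [0.908, 3.007, 0.001]
force: [0.6, 0.1, -1.3]
opening: 0.0298
gripper_force: 25.0
```

```bash
python3 go.py 0.4603 0.2633 0.041 56.3
```

```text
t 18.75 tcp [0.4604 0.2641 0.0606] yaw 56.38 tilt z [ 8.e-04  3.e-04 -1.e+00] q1,q6 [ 0.42 -0.56]
turn 0.0014 then tool d [-0.0004 -0.0007  0.0196] norm 0.001 open 0.0298
```

Converted, 0.006 m is 0.03, 0.005 m is 0.025.

>>> jog_arm:
  steps: {"aperture":[0.02, 0.02, 0.02, 0.02, 0.02, 0.02, 0.02, 0.02, 0.02, 0.02], "tx":[-0.0015, 0, 0, 0, 0, 0, 0, 0, 0, 0], "ty":[-0.0035, 0, 0, 0, 0, 0, 0, 0, 0, 0], "tz":[0.025, 0.03, 0.02, 0.01, 0.0075, 0.005, 0.0025, 0, 0, 0], "turn":[0, 0, 0, 0, 0, 0, 0, 0, 0, 0]}

```text
t: 19.75
tool_pos: [0.46, 0.2632, 0.0403]
orientation: [0.908, 3.007, 0.0]
force: [-0.5, -0.1, -3.3]
opening: 0.0297
gripper_force: 25.0
```

```bash
python3 go.py 0.4603 0.2633 0.0405 56.3
```

```text
t 19.75 tcp [0.46   0.2632 0.0403] yaw 56.38 tilt z [ 3.e-04  1.e-04 -1.e+00] q1,q6 [ 0.42 -0.56]
turn 0.0014 then tool d [-0.0002  0.0002 -0.0002] norm 0.0 open 0.0297
```

Converted, 0.0005 m is 0.0025.

>>> jog_arm:
  steps: {"aperture":[0.02, 0.02, 0.02], "tx":[0, 0, 0], "ty":[0, 0, 0], "tz":[0.0025, 0, 0], "turn":[0, 0, 0]}

```text
t: 20.05
tool_pos: [0.4601, 0.2632, 0.0401]
orientation: [0.909, 3.007, 0.0]
force: [-3.0, -1.5, 6.1]
opening: 0.0296
gripper_force: 25.0
```

>>> jog_arm:
  steps: {"aperture":[0.02, 0.02, 0.02], "tx":[0, 0, 0], "ty":[0, 0, 0], "tz":[0.002, 0, 0], "turn":[0, 0, 0]}

```text
t: 20.35
tool_pos: [0.4601, 0.2632, 0.0401]
orientation: [0.908, 3.007, 0.0]
force: [-4.6, -2.6, 10.0]
opening: 0.0301
gripper_force: 25.0
```

Seated on the plate. I'll release and go up.

Converted, -0.04 m is -0.2, -0.03 m is -0.15.

>>> jog_arm:
  steps: {"aperture":[0.04, 0.07, 0.07, 0.07, 0.07, 0.07, 0.07, 0.093, 0.093, 0.093, 0.093], "tx":[0, 0, 0, 0, 0, 0, 0, 0, 0, 0, 0], "ty":[0, 0, 0, 0, 0, 0, 0, 0, 0, 0, 0], "tz":[0, 0, 0, 0, 0, 0, -0.05, -0.15, -0.2, -0.15, -0.1], "turn":[0, 0, 0, 0, 0, 0, 0, 0, 0, 0, 0]}

```text
t: 21.45
tool_pos: [0.4611, 0.2637, 0.1732]
orientation: [0.908, 3.004, 0.004]
force: [0.4, 0.3, -0.4]
opening: 0.0921
gripper_force: 0.0
```

```bash
python3 go.py 0.6295 -0.0128 0.17 56.4
```

```text
t 21.45 tcp [0.4611 0.2637 0.1732] yaw 56.38 tilt z [ 0.0039  0.0018 -1.    ] q1,q6 [ 0.42 -0.56]
turn -0.0003 then tool d [-0.2933 -0.1371  0.0034] norm 0.324 open 0.0921
```

Converted, -0.034 m is -0.17, -0.026 m is -0.13.

>>> jog_arm:
  steps: {"aperture":[0.093, 0.093, 0.093, 0.093, 0.093, 0.093, 0.093, 0.093, 0.093, 0.093, 0.093, 0.093, 0.093, 0.093, 0.093, 0.093], "tx":[-0.065, -0.13, -0.17, -0.17, -0.17, -0.17, -0.17, -0.17, -0.13, -0.08, -0.04, 0, 0, 0, 0, 0], "ty":[-0.03, -0.061, -0.0795, -0.0795, -0.0795, -0.0795, -0.0795, -0.0795, -0.061, -0.0375, -0.0185, 0, 0, 0, 0, 0], "tz":[0, 0, 0, 0, 0, 0, 0, 0, 0, 0, 0, 0, 0, 0, 0, 0], "turn":[0, 0, 0, 0, 0, 0, 0, 0, 0, 0, 0, 0, 0, 0, 0, 0]}

```text
t: 23.05
tool_pos: [0.6279, -0.0123, 0.1694]
orientation: [0.907, 3.008, 0.0]
force: [-0.5, -0.5, -0.6]
opening: 0.0929
gripper_force: 0.0
```

```bash
cat > bl.py <<'E'
from h import *
c=read_camera("top");W=height(c)
hm=((W[:,:,2]>.045)&(W[:,:,2]<.058)).astype(np.uint8)*255
b=blob(hm,(200,230),30);p=ray(c,b[:,0,:]+0.,.050)*1000;print(cv2.minAreaRect(p.astype(np.float32)))
cv2.imwrite("pics/bl.png",cv2.resize(c["image"][140:290,120:320],None,fx=3,fy=3)[:,:,::-1])
E
python3 bl.py;python3 fr.py; python3 go.py 0.6295 -0.0128 0.017 56.4
```

```text
((460.9781799316406, 264.0179443359375), (31.262540817260742, 29.933486938476562), 56.66603088378906)
((460.0425720214844, 263.06103515625), (62.37495803833008, 59.92005920410156), 56.45383071899414)
t 23.15 tcp [ 0.628  -0.0127  0.1694] yaw 56.42 tilt z [ 1.e-04 -0.e+00 -1.e+00] q1,q6 [-0.1  -1.09]
turn 0.0003 then tool d [-0.0013  0.0007  0.1524] norm 0.002 open 0.093
```

View pics/bl.png

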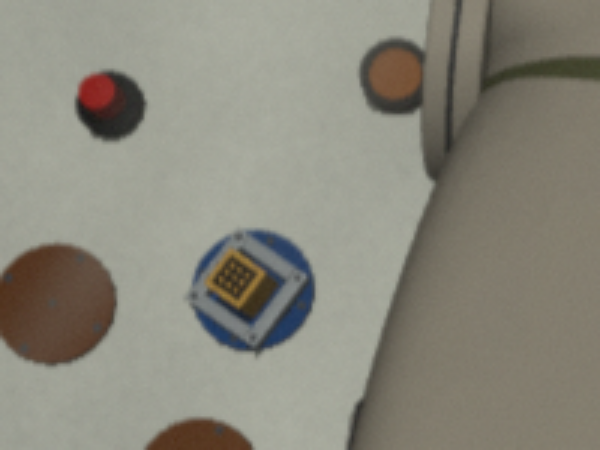

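The block stands upright in the frame opening, with its top at about (235,277) and sides parallel to the frame. Next is the window.

>>> jog_arm:
  steps: {"aperture":[0.093, 0.093, 0.093, 0.093, 0.093, 0.093, 0.093, 0.093, 0.093, 0.093, 0.093, 0.093, 0.093], "tx":[-0.0065, 0, 0, 0, 0, 0, 0, 0, 0, 0, 0, 0, 0], "ty":[0.0035, 0, 0, 0, 0, 0, 0, 0, 0, 0, 0, 0, 0], "tz":[0.1, 0.175, 0.2, 0.15, 0.075, 0.04, 0.015, 0, 0, 0, 0, 0, 0], "turn":[0, 0, 0, 0, 0, 0, 0, 0, 0, 0, 0, 0, 0]}
  grip_force: 8

```text
t: 24.45
tool_pos: [0.6296, -0.0133, 0.0185]
orientation: [0.908, 3.007, 0.0]
force: [0.4, -0.0, 0.8]
opening: 0.0929
gripper_force: 0.0
```

```bash
python3 go.py 0.6295 -0.0128 0.0175 56.4
```

```text
t 24.45 tcp [ 0.6296 -0.0133  0.0185] yaw 56.38 tilt z [ 4.e-04 -0.e+00 -1.e+00] q1,q6 [-0.1  -1.09]
turn -0.0004 then tool d [0.0004 0.0003 0.001 ] norm 0.001 open 0.0929
```

Converted, 0.0005 m is 0.0025.

>>> jog_arm:
  steps: {"aperture":[0.06, 0.045, 0.045, 0.045, 0.045, 0.045, 0.045, 0.045, 0.045, 0.045, 0.045], "tx":[0, 0, 0, 0, 0, 0, 0, 0, 0, 0, 0], "ty":[0, 0, 0, 0, 0, 0, 0, 0, 0, 0, 0], "tz":[0.0025, 0, 0, 0, 0, 0, 0, 0, 0, 0, 0], "turn":[0, 0, 0, 0, 0, 0, 0, 0, 0, 0, 0]}
  grip_force: 12

```text
t: 25.55
tool_pos: [0.6295, -0.0133, 0.0177]
orientation: [-0.909, -3.007, 0.0]
force: [0.4, -0.0, 0.3]
opening: 0.0494
gripper_force: 12.0
```

```bash
python3 go.py 0.4605 0.2635 0.0175 56.4
```

```text
t 25.55 tcp [ 0.6295 -0.0133  0.0177] yaw 56.38 tilt z [-0. -0. -1.] q1,q6 [-0.1  -1.09]
turn -0.0004 then tool d [2.939e-01 1.370e-01 2.000e-04] norm 0.324 open 0.0494
```

Converted, -0.035 m is -0.175, -0.025 m is -0.125.

>>> jog_arm:
  steps: {"aperture":[0.045, 0.045, 0.045, 0.045, 0.045, 0.045, 0.045, 0.045, 0.045], "tx":[0, 0, 0, 0, 0, 0, 0, 0, 0], "ty":[0, 0, 0, 0, 0, 0, 0, 0, 0], "tz":[-0.05, -0.125, -0.175, -0.175, -0.1, -0.025, 0, 0, 0], "turn":[0, 0, 0, 0, 0, 0, 0, 0, 0]}

```text
t: 26.45
tool_pos: [0.6283, -0.0131, 0.1455]
orientation: [-0.908, -3.004, 0.001]
force: [0.1, -0.0, -0.8]
opening: 0.0498
gripper_force: 12.0
```

>>> jog_arm:
  steps: {"aperture":[0.045, 0.045, 0.045, 0.045, 0.045, 0.045, 0.045, 0.045, 0.045, 0.045, 0.045, 0.045, 0.045, 0.045, 0.045, 0.045, 0.045, 0.045], "tx":[0.065, 0.12, 0.15, 0.15, 0.15, 0.15, 0.15, 0.15, 0.14, 0.12, 0.08, 0.045, 0, 0, 0, 0, 0, 0], "ty":[0.03, 0.056, 0.07, 0.07, 0.07, 0.07, 0.07, 0.07, 0.065, 0.056, 0.0375, 0.0205, 0, 0, 0, 0, 0, 0], "tz":[0, 0, 0, 0, 0, 0, 0, 0, 0, 0, 0, 0, 0, 0, 0, 0, 0, 0], "turn":[0, 0, 0, 0, 0, 0, 0, 0, 0, 0, 0, 0, 0, 0, 0, 0, 0, 0]}

```text
t: 28.25
tool_pos: [0.4608, 0.2632, 0.1477]
orientation: [0.91, 3.007, -0.0]
force: [0.4, 0.1, -0.2]
opening: 0.0496
gripper_force: 12.0
```

```bash
python3 go.py 0.4605 0.2635 0.0677 56.4
```

```text
t 28.25 tcp [0.4608 0.2632 0.1477] yaw 56.34 tilt z [ 0. -0. -1.] q1,q6 [ 0.42 -0.56]
turn -0.001 then tool d [0.0004 0.0001 0.08  ] norm 0.0 open 0.0496
```

Converted, 0.02 m is 0.1, 0.013 m is 0.065.

>>> jog_arm:
  steps: {"aperture":[0.045, 0.045, 0.045, 0.045, 0.045, 0.045, 0.045, 0.045, 0.045, 0.045, 0.045, 0.045, 0.045], "tx":[0, 0, 0, 0, 0, 0, 0, 0, 0, 0, 0, 0, 0], "ty":[0, 0, 0, 0, 0, 0, 0, 0, 0, 0, 0, 0, 0], "tz":[0.05, 0.1, 0.1, 0.065, 0.035, 0.015, 0.005, 0, 0, 0, 0, 0, 0], "turn":[0, 0, 0, 0, 0, 0, 0, 0, 0, 0, 0, 0, 0]}

```text
t: 29.55
tool_pos: [0.4606, 0.2636, 0.0738]
orientation: [0.909, 3.007, 0.0]
force: [-0.1, 0.2, -1.2]
opening: 0.0498
gripper_force: 12.0
```

```bash
python3 go.py 0.4605 0.2635 0.0677 56.4
```

```text
t 29.55 tcp [0.4606 0.2636 0.0738] yaw 56.38 tilt z [ 1.e-04  1.e-04 -1.e+00] q1,q6 [ 0.42 -0.56]
turn -0.0003 then tool d [ 0.     -0.0002  0.0061] norm 0.0 open 0.0498
```

Converted, 0.002 m is 0.01, 0.001 m is 0.005.

>>> jog_arm:
  steps: {"aperture":[0.045, 0.045, 0.045, 0.045, 0.045, 0.045, 0.045, 0.045], "tx":[0, 0, 0, 0, 0, 0, 0, 0], "ty":[0, 0, 0, 0, 0, 0, 0, 0], "tz":[0.01, 0.01, 0.005, 0.0025, 0.0015, 0, 0, 0], "turn":[0, 0, 0, 0, 0, 0, 0, 0]}

```text
t: 30.35
tool_pos: [0.4606, 0.2636, 0.068]
orientation: [0.909, 3.007, 0.0]
force: [-0.5, 0.2, -0.6]
opening: 0.0493
gripper_force: 12.0
```

>>> jog_arm:
  steps: {"aperture":[0.045, 0.045, 0.045], "tx":[0, 0, 0], "ty":[0, 0, 0], "tz":[0.002, 0, 0], "turn":[0, 0, 0]}

```text
t: 30.65
tool_pos: [0.4607, 0.2636, 0.0677]
orientation: [0.908, 3.007, 0.0]
force: [-0.1, -0.3, 0.4]
opening: 0.0495
gripper_force: 12.0
```

>>> jog_arm:
  steps: {"aperture":[0.045, 0.045, 0.045], "tx":[0, 0, 0], "ty":[0, 0, 0], "tz":[0.0015, 0, 0], "turn":[0, 0, 0]}

```text
t: 30.95
tool_pos: [0.4607, 0.2637, 0.0676]
orientation: [0.909, 3.007, 0.0]
force: [-1.3, -1.1, 5.3]
opening: 0.0498
gripper_force: 12.0
```

Contact. I'll release gently.

Converted, -0.04 m is -0.2, -0.03 m is -0.15.

>>> jog_arm:
  steps: {"aperture":[0.052, 0.058, 0.07, 0.085, 0.09, 0.09, 0.09, 0.093, 0.093, 0.093, 0.093, 0.093, 0.093, 0.093], "tx":[0, 0, 0, 0, 0, 0, 0, 0, 0, 0, 0, 0, 0, 0], "ty":[0, 0, 0, 0, 0, 0, 0, 0, 0, 0, 0, 0, 0, 0], "tz":[0, 0, 0, 0, 0, 0, 0, -0.05, -0.15, -0.2, -0.15, -0.05, 0, 0], "turn":[0, 0, 0, 0, 0, 0, 0, 0, 0, 0, 0, 0, 0, 0]}

```text
t: 32.35
tool_pos: [0.46, 0.2633, 0.1861]
orientation: [-0.908, -3.006, 0.002]
force: [0.5, 0.7, -0.4]
opening: 0.0931
gripper_force: 0.0
```

```bash
python3 go.py 0.589 0.3695 0.17 56.4
```

```text
t 32.35 tcp [0.46   0.2633 0.1861] yaw 56.38 tilt z [-1.3e-03 -6.0e-04 -1.0e+00] q1,q6 [ 0.42 -0.56]
turn -0.0004 then tool d [-0.0487  0.1598  0.0158] norm 0.167 open 0.0931
```

Converted, 0.032 m is 0.16, 0.028 m is 0.14.

>>> jog_arm:
  steps: {"aperture":[0.093, 0.093, 0.093, 0.093, 0.093, 0.093, 0.093, 0.093, 0.093, 0.093, 0.093, 0.093], "tx":[-0.0185, -0.041, -0.049, -0.049, -0.0425, -0.03, -0.0135, 0, 0, 0, 0, 0], "ty":[0.06, 0.135, 0.16, 0.16, 0.14, 0.0975, 0.0465, 0, 0, 0, 0, 0], "tz":[0, 0, 0, 0, 0, 0, 0, 0, 0, 0, 0, 0], "turn":[0, 0, 0, 0, 0, 0, 0, 0, 0, 0, 0, 0]}

```text
t: 33.55
tool_pos: [0.5894, 0.3694, 0.1875]
orientation: [0.909, 3.007, 0.0]
force: [-0.2, -0.2, -0.2]
opening: 0.093
gripper_force: 0.0
```

```bash
python3 - <<'E'
from h import *
c=read_camera("top");d=read_camera("scene")
b=blob(mask(c,(3,140,100),(16,255,255)),(198,225),35);f=cv2.fitEllipse(cv2.convexHull(b)) if len(b)>5 else None
e=cv2.minEnclosingCircle(ray(c,b[:,0]+0.,.066).astype(np.float32));print(f,e)
W=height(c);x,y=map(int,f[0]);print(np.nanmedian(W[b[:,0,1],b[:,0,0],2]))
cv2.imwrite("pics/w.png",np.hstack([cv2.resize(q,None,fx=2.5,fy=2.5) for q in(c["image"][160:300,130:280],d["image"][220:360,360:510])])[:,:,::-1])
E
python3 go.py 0.589 0.3695 0.030 56.4
```

```text
((196.23057556152344, 230.41807556152344), (25.02562713623047, 25.92638397216797), 52.575870513916016) ((0.4610959589481354, 0.26414117217063904), 0.025415748357772827)
0.06535377872541734
t 33.65 tcp [0.5895 0.3696 0.1876] yaw 56.37 tilt z [ 4.e-04  2.e-04 -1.e+00] q1,q6 [ 0.49 -0.5 ]
turn -0.0004 then tool d [ 0.0004 -0.0004  0.1576] norm 0.001 open 0.0929
```

View pics/w.png

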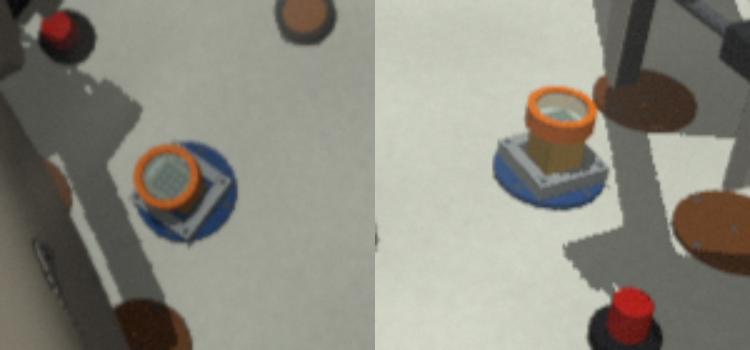

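The window lies level and centred on the block, at left-crop (168,178) and right-crop (561,112). Next is the weight.

Converted, 0.04 m is 0.2, 0.035 m is 0.175.

>>> jog_arm:
  steps: {"aperture":[0.093, 0.093, 0.093, 0.093, 0.093, 0.093, 0.093, 0.093, 0.093, 0.093, 0.093, 0.093], "tx":[0, 0, 0, 0, 0, 0, 0, 0, 0, 0, 0, 0], "ty":[0, 0, 0, 0, 0, 0, 0, 0, 0, 0, 0, 0], "tz":[0.1, 0.175, 0.2, 0.175, 0.075, 0.04, 0.015, 0, 0, 0, 0, 0], "turn":[0, 0, 0, 0, 0, 0, 0, 0, 0, 0, 0, 0]}
  grip_force: 20

```text
t: 34.85
tool_pos: [0.5899, 0.3699, 0.0319]
orientation: [0.908, 3.007, 0.001]
force: [0.2, -0.2, -0.1]
opening: 0.093
gripper_force: 0.0
```

```bash
python3 go.py 0.5893 0.3695 0.030 56.4
```

```text
t 34.85 tcp [0.5899 0.3699 0.0319] yaw 56.38 tilt z [ 7.e-04  4.e-04 -1.e+00] q1,q6 [ 0.49 -0.5 ]
turn -0.0004 then tool d [ 0.0003 -0.0006  0.0019] norm 0.001 open 0.093
```

Converted, 0.001 m is 0.005, -0.0004 m is -0.002.

>>> jog_arm:
  steps: {"aperture":[0.06, 0.02, 0.02, 0.02, 0.02, 0.02, 0.02, 0.02, 0.02, 0.02, 0.02, 0.02], "tx":[0, 0, 0, 0, 0, 0, 0, 0, 0, 0, 0, 0], "ty":[-0.002, 0, 0, 0, 0, 0, 0, 0, 0, 0, 0, 0], "tz":[0.005, 0, 0, 0, 0, 0, 0, 0, 0, 0, 0, 0], "turn":[0, 0, 0, 0, 0, 0, 0, 0, 0, 0, 0, 0]}
  grip_force: 25

```text
t: 36.05
tool_pos: [0.5894, 0.3694, 0.0302]
orientation: [0.909, 3.007, 0.0]
force: [-0.1, 0.5, -0.2]
opening: 0.0255
gripper_force: 25.0
```

```bash
python3 go.py 0.5893 0.3695 0.030 56.4
```

```text
t 36.05 tcp [0.5894 0.3694 0.0302] yaw 56.38 tilt z [ 0.  0. -1.] q1,q6 [ 0.49 -0.5 ]
turn -0.0004 then tool d [0.0001 0.0001 0.0002] norm 0.0 open 0.0255
```

>>> jog_arm:
  steps: {"aperture":[0.02, 0.02, 0.02, 0.02, 0.02, 0.02, 0.02, 0.02, 0.02, 0.02], "tx":[0, 0, 0, 0, 0, 0, 0, 0, 0, 0], "ty":[0, 0, 0, 0, 0, 0, 0, 0, 0, 0], "tz":[-0.05, -0.125, -0.175, -0.175, -0.15, -0.05, 0, 0, 0, 0], "turn":[0, 0, 0, 0, 0, 0, 0, 0, 0, 0]}

```text
t: 37.05
tool_pos: [0.5883, 0.3688, 0.1727]
orientation: [-0.908, -3.005, 0.004]
force: [-0.1, 0.3, -1.6]
opening: 0.0256
gripper_force: 25.0
```

```bash
python3 go.py 0.4608 0.264 0.17 56.4
```

```text
t 37.05 tcp [0.5883 0.3688 0.1727] yaw 56.38 tilt z [-0.0032 -0.0018 -1.    ] q1,q6 [ 0.49 -0.5 ]
turn -0.0004 then tool d [ 0.0482 -0.1579  0.0033] norm 0.165 open 0.0256
```

Converted, -0.0275 m is -0.1375, -0.025 m is -0.125.

>>> jog_arm:
  steps: {"aperture":[0.02, 0.02, 0.02, 0.02, 0.02, 0.02, 0.02, 0.02, 0.02, 0.02, 0.02, 0.02, 0.02], "tx":[0.015, 0.03, 0.0375, 0.0425, 0.0425, 0.0375, 0.025, 0.0135, 0, 0, 0, 0, 0], "ty":[-0.05, -0.1, -0.125, -0.1375, -0.1375, -0.12, -0.08, -0.045, 0, 0, 0, 0, 0], "tz":[0, 0, 0, 0, 0, 0, 0, 0, 0, 0, 0, 0, 0], "turn":[0, 0, 0, 0, 0, 0, 0, 0, 0, 0, 0, 0, 0]}

```text
t: 38.35
tool_pos: [0.461, 0.2642, 0.1751]
orientation: [-0.908, -3.007, 0.0]
force: [0.2, 0.1, -1.7]
opening: 0.0255
gripper_force: 25.0
```

```bash
python3 go.py 0.4608 0.264 0.0962 56.4
```

```text
t 38.35 tcp [0.461  0.2642 0.1751] yaw 56.39 tilt z [-2.e-04 -1.e-04 -1.e+00] q1,q6 [ 0.42 -0.56]
turn -0.0002 then tool d [ 0.0001 -0.0002  0.0789] norm 0.0 open 0.0255
```

Converted, 0.02 m is 0.1, 0.012 m is 0.06.

>>> jog_arm:
  steps: {"aperture":[0.02, 0.02, 0.02, 0.02, 0.02, 0.02, 0.02, 0.02, 0.02, 0.02, 0.02, 0.02, 0.02], "tx":[0, 0, 0, 0, 0, 0, 0, 0, 0, 0, 0, 0, 0], "ty":[0, 0, 0, 0, 0, 0, 0, 0, 0, 0, 0, 0, 0], "tz":[0.05, 0.1, 0.1, 0.06, 0.035, 0.015, 0.005, 0, 0, 0, 0, 0, 0], "turn":[0, 0, 0, 0, 0, 0, 0, 0, 0, 0, 0, 0, 0]}

```text
t: 39.65
tool_pos: [0.4608, 0.264, 0.1023]
orientation: [0.909, 3.007, 0.0]
force: [-0.8, 0.0, -1.6]
opening: 0.0259
gripper_force: 25.0
```

```bash
python3 go.py 0.4608 0.264 0.0962 56.4
```

```text
t 39.65 tcp [0.4608 0.264  0.1023] yaw 56.38 tilt z [ 1.e-04  1.e-04 -1.e+00] q1,q6 [ 0.42 -0.56]
turn -0.0004 then tool d [0.     0.     0.0061] norm 0.0 open 0.0259
```

Converted, 0.002 m is 0.01, 0.001 m is 0.005.

>>> jog_arm:
  steps: {"aperture":[0.02, 0.02, 0.02, 0.02, 0.02, 0.02, 0.02, 0.02], "tx":[0, 0, 0, 0, 0, 0, 0, 0], "ty":[0, 0, 0, 0, 0, 0, 0, 0], "tz":[0.01, 0.01, 0.005, 0.0025, 0.0015, 0, 0, 0], "turn":[0, 0, 0, 0, 0, 0, 0, 0]}

```text
t: 40.45
tool_pos: [0.4608, 0.264, 0.0965]
orientation: [0.908, 3.007, 0.0]
force: [0.2, 0.4, 0.1]
opening: 0.0253
gripper_force: 25.0
```

>>> jog_arm:
  steps: {"aperture":[0.02, 0.02, 0.02], "tx":[0, 0, 0], "ty":[0, 0, 0], "tz":[0.002, 0, 0], "turn":[0, 0, 0]}

```text
t: 40.75
tool_pos: [0.4609, 0.264, 0.0962]
orientation: [0.909, 3.007, 0.0]
force: [-0.6, 0.5, -0.5]
opening: 0.0256
gripper_force: 25.0
```

>>> jog_arm:
  steps: {"aperture":[0.02, 0.02, 0.02], "tx":[0, 0, 0], "ty":[0, 0, 0], "tz":[0.001, 0, 0], "turn":[0, 0, 0]}

```text
t: 41.05
tool_pos: [0.4609, 0.264, 0.0962]
orientation: [0.908, 3.007, 0.0]
force: [-0.6, -0.2, 3.9]
opening: 0.0254
gripper_force: 25.0
```

Converted, -0.04 m is -0.2, -0.03 m is -0.15.

>>> jog_arm:
  steps: {"aperture":[0.03, 0.04, 0.06, 0.075, 0.075, 0.075, 0.075, 0.08, 0.08, 0.08, 0.08, 0.08, 0.08, 0.08, 0.08, 0.08], "tx":[0, 0, 0, 0, 0, 0, 0, 0, 0, 0, 0, 0, 0, 0, 0, 0], "ty":[0, 0, 0, 0, 0, 0, 0, 0, 0, 0, 0, 0, 0, 0, 0, 0], "tz":[0, 0, 0, 0, 0, 0, 0, -0.05, -0.15, -0.2, -0.15, -0.05, 0, 0, 0, 0], "turn":[0, 0, 0, 0, 0, 0, 0, 0, 0, 0, 0, 0, 0, 0, 0, 0]}

```text
t: 42.65
tool_pos: [0.4599, 0.2636, 0.2139]
orientation: [-0.908, -3.005, 0.003]
force: [-0.8, 0.9, -0.9]
opening: 0.0801
gripper_force: 0.0
```

```bash
python3 - <<'E'
from h import *
c=read_camera("top");d=read_camera("scene")
cv2.imwrite("pics/end.png",np.hstack([cv2.resize(q,None,fx=2.2,fy=2.2) for q in(c["image"][130:300,100:270],d["image"][190:360,350:520])])[:,:,::-1])
E
```

```text
(no output)
```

View pics/end.png

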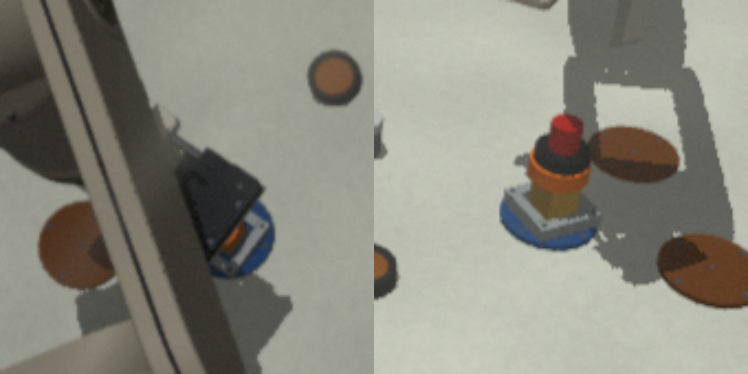

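The right crop shows the whole stack upright and centred: knob (566,130), window (560,170), frame and plate (550,215). The gripper is clear of it, so I'll hand it in.

```bash
python3 -c "
from plant import robot
print(robot.close_job())"
```

```text
the job is handed in; nothing more can be done
None
```

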